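# Park and lock the tube shaker, then hold its capped tube up at a slant

### The job

The tube shaker's carriage has been left off its parking stop: slide it by its pull hoop fully home against the stop, then move the locking pin from its stowage socket into the hole in the carriage's tongue, push it upright and fully home into the lug below, and let go of it. Now that the carriage is locked, take the one capped tube out of its rack, lean it over to about 45 degrees, cap end uppermost, for the clot check, and finish while still holding it motionless like that in the gripper, the whole tube well clear above the tops of the tubes that stay behind. Leave the open tubes in their places, the pin in and the carriage parked, and do not disturb the other things on the bench.

Things in the scene. Friction and masses are not known exactly. Their poses are not given: they have to be found in the camera images.
- shaker: white bench-top tube shaker fixed to the bench, 124 (x) x 310 (y) mm, deck at z = 34 mm. Origin: bench level under its middle; x to its back, y along the carriage's slide, z up; the long side with two dials faces -x. Only place and yaw vary. All other x, y, z given here are in this frame, in mm, with the carriage parked (fully towards +y)
- carriage (a joint): slide of the aluminium tube carriage along the shaker's -y: 0 = parked against its stop, tongue hole exactly over lug hole; 0.036 m = farthest towards -y. About 1.5 N of friction; it stays where it is left; it starts about 30 mm off the stop
- pull_handle (a point): middle of the top bar of the carriage's steel pull hoop (10 mm round bar, straight for 54 mm along the shaker's x, axis at z = 182, y = -117 when parked); moves with the carriage, axes as the shaker's. Free space below the bar; next tube place 51 mm away towards +y
- tongue_hole (a point): centre of the upper mouth of the 12 mm hole in the carriage's tongue (8 mm plate, 32 mm wide along x, top at z = 60, x = 0, y = 112 when parked); moves with the carriage
- lock_hole (a point): centre of the upper mouth of the 12 mm hole in the lug on the shaker's deck (lug top z = 50, 2 mm below the tongue, hole 16 mm deep; x = 0, y = 112); fixed to the shaker
- pin_seat (a point): the point where the pin's lower tip lies when the pin is fully home in tongue and lug: x = 0, y = 112, z = 36 in the shaker's frame
- lock_pin: loose locking pin, 60 g: steel shank 10 mm diameter, 24 long, tapered nose; steel collar 20 diameter, 24 to 28 above the tip; black ribbed head 22 diameter, 28 to 58 above the tip. Origin at the lower tip, z up along the pin. At first it stands in the black stowage socket at x = 42, y = 112, tip at z = 34, socket top z = 58. Fully home, its collar lies on the tongue
- capped_tube: the one tube in the carriage's rack with a push cap: 115 mm long, 15 diameter; cap 16.8 diameter over the uppermost 25 mm; about 16 g. Origin at the centre of its foot, z along the tube towards the cap. In any of four of the six places (open tubes stand in three); its cap spans z = 150 to 175. A little play in the rack
- open_a: open tube without cap, 15 mm diameter, 92 mm long, in the carriage's rack, origin at its foot; to stay there (it rides along with the carriage)
- open_b: another such open tube, in the carriage's rack
- open_c: another such open tube, in the carriage's rack
- label_roll_l: label roll 57 x 62 x 57 mm lying on the bench at the left; bystander
- amber_bottle: brown bottle, 48 mm diameter, 105 mm tall, on the bench at the left; bystander
- marker: marker pen 135 mm long lying at the front left of the bench; bystander
- tape: roll of tape, 100 mm diameter, 25 mm high, lying at the front right; bystander
- small_bottle: small bottle, 38 mm diameter, 78 mm tall, on the bench at the right; bystander
- rack_top (a point): centre of the top of the grey tube rack on the carriage (x = 0, y = -22, z = 124), moves with it. 2 x 3 round places of 17.5 mm at x = -18, 18 and y = -66, -22, 22; tubes stand with their feet at z = 60; end panels at y = -94 and 50 reach up to z = 127

How it is judged:
On the way, in this order (a step that is already met when the one before it is completed fails the run):
1. the carriage is parked: within 3 mm of its stop (value of joint carriage below 0.003 m), for 0.2 s.
2. the pin is fully home and upright in tongue and lug, and let go (horizontal distance between lock_pin and pin_seat below 0.004 m and z of lock_pin in the frame of pin_seat below 0.003 m and angle between lock_pin's own z axis and vertical below 0.1 rad and contact force between the fingers and lock_pin below 0.1 N), for 0.2 s.
3. the capped tube is drawn out of the rack (height (world z) of capped_tube above 0.13 m and contact force between the fingers and capped_tube above 0.5 N), for 0.1 s.
At the end, for the whole second after the job is handed in: The gripper still holds the capped tube, at rest, leaning 30 to 60 degrees from upright, cap end up, its foot over 160 mm above the bench, touching nothing else; carriage within 4 mm of its stop; pin upright in tongue and lug, within 3 mm of fully home, let go (all of step 2 and height (world z) of capped_tube above 0.16 m and angle between capped_tube's own z axis and vertical between 0.52 and 1.05 rad and contact force between the fingers and capped_tube above 0.5 N and contact force between capped_tube and shaker below 0.1 N and contact force between capped_tube and open_a below 0.1 N and contact force between capped_tube and open_b below 0.1 N and contact force between capped_tube and open_c below 0.1 N and linear speed of capped_tube below 0.03 m/s and value of joint carriage below 0.004 m); the arm keeps its last pose, push and grip.
It fails at once if an open tube pulled up or tipped (height (world z) of any of open_a, open_b, open_c above 0.085 m or angle between any of open_a, open_b, open_c's own z axis and vertical above 0.3 rad).
It fails at once if a bystander on the bench shoved more than 4 cm (distance of any of label_roll_l, amber_bottle, marker, tape, small_bottle from where it was at the start of the episode above 0.04 m).
It also fails if it takes over 48 s, if anything falls off the work surface, if the arm or the gripper's body presses on something with over 40 N, if the wrist force passes 120 N, or if a joint passes its speed limit or range.

### The arm

A 6-joint arm with a two-finger parallel gripper is mounted at the origin on a cart in front of the work surface, level with it; the furniture and walls round the work are solid. World frame = base frame: x ahead of the robot, y to its left, z up, the work surface at z = 0. Lengths are in m, angles in rad, forces in N, time in s.
With the tool pointing down it reaches from about 0.25 to 0.775 m from the base axis. Payload 4 kg.
Tool frame: the origin (TCP) lies at the very end of the fingers, on their centre line; the grasp point (between the pads) lies tcp_to_grasp behind it (tcp_to_grasp is the distance from the TCP to the grasp point, in m); z points along the fingers, y is the direction in which the jaws open and shut (so a half turn about z gives the same grasp; the last joint's range is limited). The gripper opens to 94 mm and grips with 3 to 60 N. Pads are 16 mm wide; open, the fingers measure 119 mm over their backs; the gripper's body (75 mm by 177 mm) begins 78 mm behind the grasp point.
Start: joints at [-1.274, 0.087, 1.371, -0, 1.684, -0.103], TCP at [0.214, -0.507, 0.176] pointing down, gripper open.
Joint ranges: [-3.1, 3.1], [-0.76, 2.03], [0.27, 2.55], [-1.08, 4.22], [0.17, 2.65], [-2.57, 2.57]. Speed limits (rad/s): [2.79, 2.79, 3.14, 3.14, 3.14, 3.14].

### API

Orientations are given as [roll, pitch, yaw] about the fixed x, y, z axes, in that order (R = Rz(yaw) Ry(pitch) Rx(roll)).
In Python, from bench import * gives the robot as it stands.
- The arm moves only by the tool play_rows, never from a script. Its argument "rows" is a list of rows, each a list of 3 entries, a list of its own where there are three numbers: the finger opening in cm, from 0 to 9.4, then the shift along the world's x, y, z in cm, then the turn, a rotation vector about the world's x, y, z in rad. A call has 1 to 8 rows; each row is the pose to reach, as a shift and turn from the pose commanded when the call began; what a row does not reach only later rows make up. A row lasts 1/12 s, in which the tool goes at most 41.7 mm and 7.16 degrees, less where a joint would pass 70% of its speed; a pose out of reach is approached as far as the arm can. A call with a gripper value outside its range is refused whole. The fingers move at their own pace and stop on an object; the grip force is fixed at half the most. Time passes only in rows, so rows that repeat a pose let the fingers close. It gives the time, the measured TCP pose, the force and the opening at its end, in the units of the state.
- get_obs(): the state, without advancing time (a new reading comes with each control period).
- snapshot(name): name is "side" or "top" or "wrist"; returns a dict with "pixels" (480x640x3 uint8, red, green, blue), "fx", "fy", "cx", "cy" (pixels), "dist_coeffs" ([k1, k2, p1, p2, k3] as OpenCV has them; the pictures are not rectified), "rvec" (rotation vector, rad) and "tvec" (3), from world to camera coordinates, as OpenCV has them. Camera axes: x right, y down, z forward; pixel columns grow to the right and rows downward; lengths in m; the calibration is good to about 2 mm. A picture is of the moment at which its call begins. There is no depth.
- close_job(): hands the job in, once; it reports no verdict.
Trained networks look in the newest picture that a camera, given by its name, has taken for a name from the list of things; names that differ only in an ending like _2 or _b are one class to them, and where a whole thing is asked for, a point or a joint stands for the part that bears it (a point fixed in the world has none). Each returns a list of dicts, best first, with "confidence" (0 to 1); they miss things now and then, are a little off and sometimes report something else, mostly with a low value. They report only what shows in the picture. A call takes as long as a camera call.
- silhouettes(camera, label): "mask" (480x640 bool, what is visible of it) and "point" ([row, column] in pixels, amid what is visible of it).
The state is a dict: "time": time; "joint_positions": joint angles; "qvel": joint speeds; "joint_torque": joint torques, N m; "tool_pos": TCP position; "ee_rot": TCP orientation; "wrist_force": force on the tool from outside, world axes, zero at the start; "wrist_torque": the same for the moment, N m; "width": finger opening in m.
Only numpy, scipy, OpenCV 4.12 (cv2) and the standard library are available. Lean on these libraries where they do the work, as an engineer would, in place of code of your own. Each camera call takes 0.05 s, during which the arm holds its last target. There are 200 camera calls.

## Working session

There is one attempt and no reset: what is moved stays moved. The work goes in short steps, Python scripts to look and compute and a tool call to move; the robot and the scene stay as the last step left them, time stands still between calls to the robot, and variables do not carry over. Pictures are saved under pics/ and viewed, about 8 in all and at most 12, crops included, and the job is handed in when it is done.

Besides the shell and the picture viewer there is one more tool, called after "Call:" by a JSON object that holds its "fn" and its "kwargs". play_rows: Moves the arm, as the interface text tells. Its arguments: {"type":"object","properties":{"rows":{"type":"array"}},"required":["rows"]}

```bash
mkdir -p pics; ls
cat > h.py <<'E'
from bench import *
import numpy as np, cv2
def cam(s): 
    K=np.array([[s["fx"],0,s["cx"]],[0,s["fy"],s["cy"]],[0,0,1.]]);return K,np.array(s["dist_coeffs"],float),np.array(s["rvec"],float),np.array(s["tvec"],float)
def proj(s,P):
    K,d,r,t=cam(s);return cv2.projectPoints(np.array(P,float).reshape(-1,1,3),r,t,K,d)[0].reshape(-1,2)
def onz(s,uv,z):
    K,d,r,t=cam(s);R=cv2.Rodrigues(r)[0];n=cv2.undistortPoints(np.array(uv,float).reshape(-1,1,2),K,d).reshape(-1,2)
    D=np.c_[n,np.ones(len(n))]@R;c=-R.T@t.ravel();return c+D*((z-c[2])/D[:,2])[:,None]
def save(s,n): cv2.imwrite(f"pics/{n}.png",s["pixels"][:,:,::-1])
def T(x,y,yaw,P):
    P=np.array(P,float).reshape(-1,3)/1000;c,s=np.cos(yaw),np.sin(yaw);return P@np.array([[c,s,0],[-s,c,0],[0,0,1]])+[x,y,0]
E
python3 - <<'E'
from h import *
o=get_obs();print(o)
from bench import *
for c in ["side","top"]:
    s=snapshot(c);save(s,c+"1");K,d,r,t=cam(s);print(c,-cv2.Rodrigues(r)[0].T@t.ravel())
    for l in ["shaker","lock_pin","capped_tube","pull_handle","tongue_hole","open_a"]:
        for q in silhouettes(c,l)[:3]: 
            p=q["point"];print(c,l,round(q["confidence"],2),np.round(p),q["mask"].sum())
try:
    import bench;print({k:v for k,v in vars(bench).items() if 'grasp' in k})
except Exception as e:print(e)
E
```

```text
pics
{'time': 0.0, 'joint_positions': array([-1.27412365e+00,  8.79240580e-02,  1.37225045e+00, -4.01428703e-05,
        1.68361126e+00, -1.03111672e-01]), 'qvel': array([ 4.98747942e-04, -7.20955895e-05,  3.21930637e-04,  1.80387420e-03,
        7.66755178e-04, -1.17062606e-04]), 'joint_torque': array([-6.63292685e-04, -3.40184569e+01, -3.02427685e+01,  7.16391834e-02,
        3.32098443e-02, -1.52164475e-04]), 'tool_pos': array([ 0.21386378, -0.50604177,  0.17512311]), 'ee_rot': array([-3.13940708e+00, -1.86049598e-04,  3.99779675e-01]), 'wrist_force': array([ 0.19181294, -0.11798143,  0.18373743]), 'wrist_torque': array([-0.02152113,  0.02164883, -0.03057735]), 'width': 0.09403523527771698}
side [-0.80499265 -0.29101286  0.70011567]
side shaker 0.96 [272. 338.] 4082
side capped_tube 0.7 [240. 306.] 226
side pull_handle 0.68 [264. 336.] 2984
side tongue_hole 0.73 [263. 336.] 2960
side open_a 0.48 [246. 323.] 140
side open_a 0.39 [235. 311.] 38
top [0.37676306 0.01917129 1.07776934]
top shaker 0.93 [231. 302.] 7944
top lock_pin 0.16 [221. 445.] 280
top capped_tube 0.56 [236. 322.] 67
top capped_tube 0.51 [238. 298.] 73
top pull_handle 0.76 [230. 328.] 4246
top tongue_hole 0.92 [231. 326.] 4657
top open_a 0.61 [219. 300.] 65
top open_a 0.55 [238. 322.] 62
top open_a 0.52 [218. 342.] 67
{'tcp_to_grasp': 0.0188}
```

Run:
```python
import cv2
a=cv2.imread("pics/top1.png")[130:330,180:480];b=cv2.imread("pics/side1.png")[180:330,240:440]
cv2.imwrite("pics/c1.png",cv2.resize(a,(780,520),interpolation=cv2.INTER_CUBIC))
cv2.imwrite("pics/c2.png",cv2.resize(b,(800,600),interpolation=cv2.INTER_CUBIC))
```

```text
(no output)
```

View pics/c1.png

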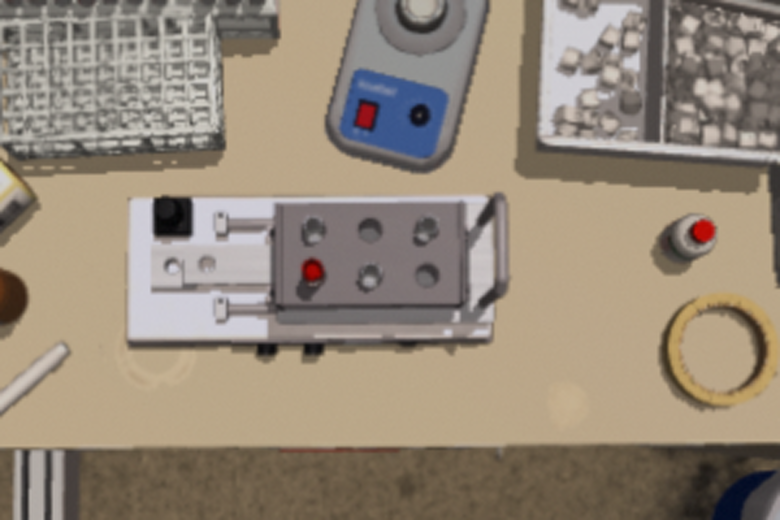

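View pics/c2.png

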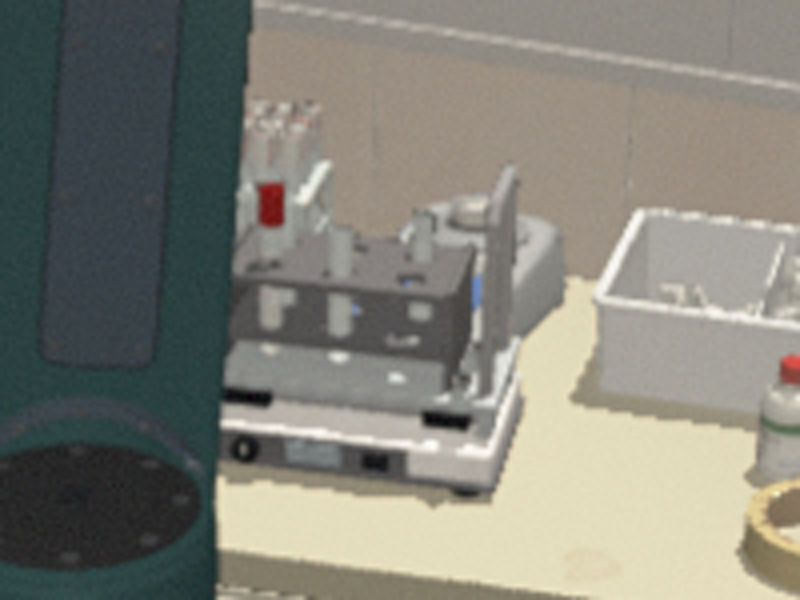

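Run:
```python
from h import *
from scipy.optimize import least_squares
s=snapshot("top")
cr=np.array([[130,199],[128,341],[492,341],[172,266],[172,213],[207,264],[312,270],[503,243],[277,204],[463,204],[276,305],[463,304]],float)/2.6+[180,130]
P=[[62,155,34],[-62,155,34],[-62,-155,34],[0,112,50],[42,112,92],[0,112,60],[-18,22,175],[0,-117,182],[None]*3,[None]*3,[None]*3,[None]*3]
P=P[:8];cr=cr[:8];P=np.array(P,float);mv=np.array([0,0,0,0,0,1,1,1])
def f(v):
    Q=P.copy();Q[:,1]-=mv*v[3]*1000;return (proj(s,T(v[0],v[1],v[2],Q))-cr).ravel()
r=least_squares(f,[.38,.02,0,.03],loss="soft_l1",x_scale=[.01,.01,.05,.01]);v=r.x;print(np.round(v,4));print(f(v).reshape(-1,2).round(1))
Q=[[0,-117-v[3]*1000,182],[0,-117,182],[42,112,92],[0,112,60],[-18,22,175]]
print(T(*v[:3],Q).round(4))
```

```text
[0.4967 0.0443 0.0012 0.027 ]
[[-0.4 -0.8]
 [-0.3  0.5]
 [ 0.7 -0.4]
 [ 1.6  0.3]
 [-0.9 -1.6]
 [ 0.   0.4]
 [ 0.3  0.2]
 [-0.3  0.5]]
[[ 0.4969 -0.0997  0.182 ]
 [ 0.4969 -0.0727  0.182 ]
 [ 0.5386  0.1563  0.092 ]
 [ 0.4966  0.1563  0.06  ]
 [ 0.4787  0.0663  0.175 ]]
```

Call:
{"fn": "play_rows", "kwargs": {"rows": [[5,[3,4,8],[0,0,-0.1]],[5,[28.3,40.6,8.5],[0,0,-0.4]],[5,[28.3,40.6,8.5],[0,0,-0.4]],[5,[28.3,40.6,8.5],[0,0,-0.4]],[5,[28.3,40.6,8.5],[0,0,-0.4]],[5,[28.3,40.6,8.5],[0,0,-0.4]],[5,[28.3,40.6,8.5],[0,0,-0.4]],[5,[28.3,40.6,8.5],[0,0,-0.4]]]}}

```text
time: 1.42
tool_pos: [0.3914, -0.2522, 0.2423]
ee_rot: [3.141, -0.001, -0.001]
wrist_force: [0.6, -1.1, 0.0]
width: 0.0504
```

Call:
{"fn": "play_rows", "kwargs": {"rows": [[5,[9.5,14,2],[0,0,0]],[5,[9.5,14,2],[0,0,0]],[5,[9.5,14,2],[0,0,0]],[5,[9.5,14,2],[0,0,0]],[5,[9.5,14,2],[0,0,0]],[5,[9.5,14,2],[0,0,0]],[5,[9.5,14,2],[0,0,0]]]}}

```text
time: 2.0
tool_pos: [0.4854, -0.1142, 0.2615]
ee_rot: [3.141, 0.001, 0.0]
wrist_force: [-0.6, 0.6, -0.6]
width: 0.05
```

Run:
```python
from h import *
print(get_obs()["tool_pos"])
s=snapshot("wrist");save(s,"w1");print(get_obs()["tool_pos"])
v=[.4967,.0443,.0012]
print(proj(s,T(*v,[[0,-144,182],[-27,-144,182],[27,-144,182]])))
```

```text
[ 0.48540432 -0.11422262  0.26153768]
[ 0.48507494 -0.11488279  0.2614801 ]
[[292.66733718 221.47891869]
 [293.25307787 258.40663422]
 [292.0380396  182.54959764]]
```

View pics/w1.png

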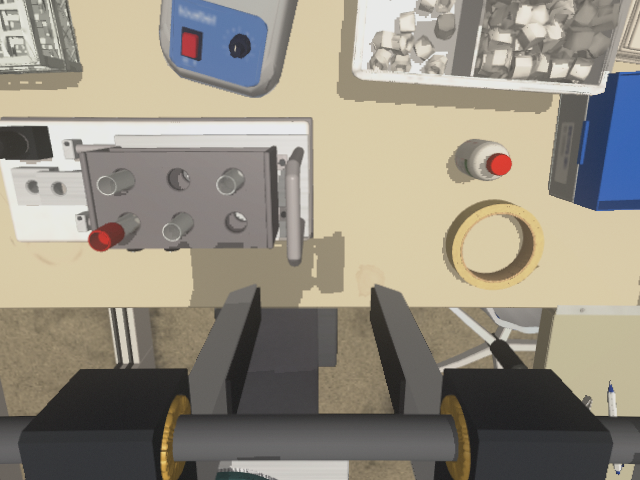

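```bash
cat > fit.py <<'E'
from h import *
from scipy.optimize import least_squares
def fit(s,P,mv,uv,v0=(.4967,.0443,.0012,.027)):
    P=np.array(P,float);mv=np.array(mv);uv=np.array(uv,float)
    def f(v):
        Q=P.copy();Q[:,1]-=mv*v[3]*1000;return (proj(s,T(v[0],v[1],v[2],Q))-uv).ravel()
    r=least_squares(f,v0,loss="soft_l1",x_scale=[.01,.01,.05,.01]);print(np.round(r.x,4));print(f(r.x).reshape(-1,2).round(1).tolist());return r.x
E
python3 - <<'E'
from fit import *
s=snapshot("wrist")
P=[[18,-22,124],[-18,-66,124],[-18,22,175],[0,112,50],[0,112,60],[62,-155,34],[-62,-155,34],[18,22,152],[-18,-22,152],[18,-66,152]]
v=fit(s,P,[1,1,1,0,1,0,0,1,1,1],[[180,179],[237,221],[101,240],[33,186],[58,188],[312,119],[312,238],[108,184],[172,232],[228,183]])
print(T(*v[:3],[[0,-117-v[3]*1000,182]]),proj(s,T(*v[:3],[[-27,-117-v[3]*1000,182],[27,-117-v[3]*1000,182]])))
E
```

```text
[0.4995 0.0428 0.0067 0.0279]
[[-0.5, -0.7], [0.1, 0.4], [-0.6, -0.3], [3.1, 0.2], [1.6, -0.2], [-1.4, -0.1], [-0.2, 2.5], [-0.1, 0.1], [1.1, -1.3], [-0.4, 0.5]]
[[ 0.50047511 -0.10206082  0.182     ]] [[295.83100579 253.19942316]
 [294.1758683  176.75028609]]
```

Call:
{"fn": "play_rows", "kwargs": {"rows": [[5,[1.5,1.3,-2],[0,0,0]],[5,[1.5,1.3,-6],[0,0,0]],[5,[1.5,1.3,-10],[0,0,0]],[5,[1.5,1.3,-10],[0,0,0]],[0.5,[1.5,1.3,-10],[0,0,0]],[0.5,[1.5,1.3,-10],[0,0,0]],[0.5,[1.5,1.3,-10],[0,0,0]],[0.5,[1.5,1.3,-10],[0,0,0]]]}}

```text
time: 2.77
tool_pos: [0.5032, -0.1023, 0.1664]
ee_rot: [3.139, -0.008, -0.001]
wrist_force: [-0.5, 0.1, -0.3]
width: 0.0269
```

Call:
{"fn": "play_rows", "kwargs": {"rows": [[0.5,[0,0,0],[0,0,0]],[0.5,[0,0,0],[0,0,0]],[0.5,[0,0,0],[0,0,0]]]}}

```text
time: 3.02
tool_pos: [0.5013, -0.1012, 0.1629]
ee_rot: [3.141, -0.002, -0.0]
wrist_force: [-0.1, -0.3, -0.4]
width: 0.007
```

Call:
{"fn": "play_rows", "kwargs": {"rows": [[0.5,[0,0,0],[0,0,0]],[0.5,[0,0,0],[0,0,0]]]}}

```text
time: 3.18
tool_pos: [0.5007, -0.1009, 0.1618]
ee_rot: [3.141, -0.0, -0.0]
wrist_force: [-0.1, -0.6, 0.0]
width: 0.0052
```

Run:
```python
from h import *
s=snapshot("wrist");save(s,"w2")
```

```text
(no output)
```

View pics/w2.png

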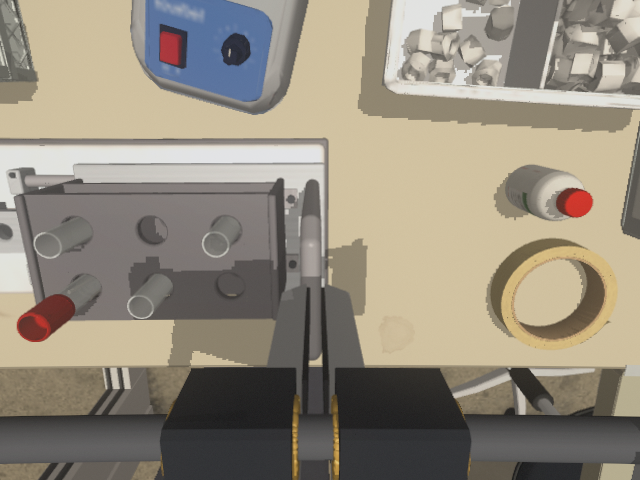

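Call:
{"fn": "play_rows", "kwargs": {"rows": [[0.5,[0,0.7,0],[0,0,0]],[0.5,[0,1.4,0],[0,0,0]],[0.5,[0,2.0,0],[0,0,0]],[0.5,[0,2.4,0],[0,0,0]],[0.5,[0,2.6,0],[0,0,0]],[0.5,[0,2.8,0],[0,0,0]],[0.5,[0,2.9,0],[0,0,0]]]}}

```text
time: 3.82
tool_pos: [0.5007, -0.0716, 0.1617]
ee_rot: [3.141, -0.0, 0.0]
wrist_force: [0.4, 0.0, 0.7]
width: 0.0048
```

Call:
{"fn": "play_rows", "kwargs": {"rows": [[0.5,[0,0.1,0],[0,0,0]],[0.5,[0,0.2,0],[0,0,0]],[0.5,[0,0.2,0],[0,0,0]]]}}

```text
time: 4.07
tool_pos: [0.5006, -0.07, 0.1617]
ee_rot: [3.142, 0.0, -0.0]
wrist_force: [0.2, -0.7, 0.6]
width: 0.0047
```

Run:
```python
from h import *
s=snapshot("wrist");save(s,"w3")
```

```text
(no output)
```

View pics/w3.png

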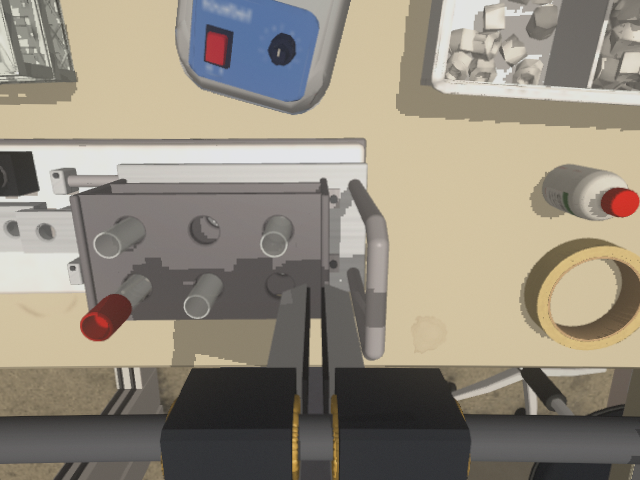

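Run:
```python
from h import *
s=snapshot("wrist");K,d,r,t=cam(s);print(-cv2.Rodrigues(r)[0].T@t.ravel(),get_obs()["tool_pos"])
for z in (.13,.182): print(z,onz(s,[[376,240],[374,352]],z), proj(s,[[.5,-.102,z],[.4735,-.102,z],[.5265,-.102,z]]))
tp=get_obs()["tool_pos"];print(proj(s,[tp,tp+[0,0,.0188]]))
s=snapshot("side");save(s,"s2")
a=s["pixels"][180:330,240:440,::-1];cv2.imwrite("pics/s2c.png",cv2.resize(a,(800,600),interpolation=cv2.INTER_CUBIC))
print(proj(s,T(.4995,.0428,.0067,[[0,-145,182],[-27,-145,182],[27,-145,182]])),proj(s,[tp]))
```

```text
[ 0.58426415 -0.07074007  0.36995495] [ 0.50063044 -0.07016605  0.16172456]
0.13 [[ 0.51299926 -0.10655382  0.13      ]
 [ 0.43919639 -0.10818993  0.13      ]] [[367.42612827 261.02524443]
 [365.94742015 302.07698913]
 [369.0291999  217.49933235]]
0.182 [[ 0.52844289 -0.09879272  0.182     ]
 [ 0.47063364 -0.10007427  0.182     ]] [[380.36228257 297.27179681]
 [378.12624846 346.84270595]
 [382.82922833 244.0581392 ]]
[[313.59405757 280.07794524]
 [313.50131434 294.77202295]]
[[366.66046231 226.05619175]
 [364.90735901 230.11446766]
 [368.35347649 222.13584187]] [[353.29040167 232.50192353]]
```

View pics/s2c.png

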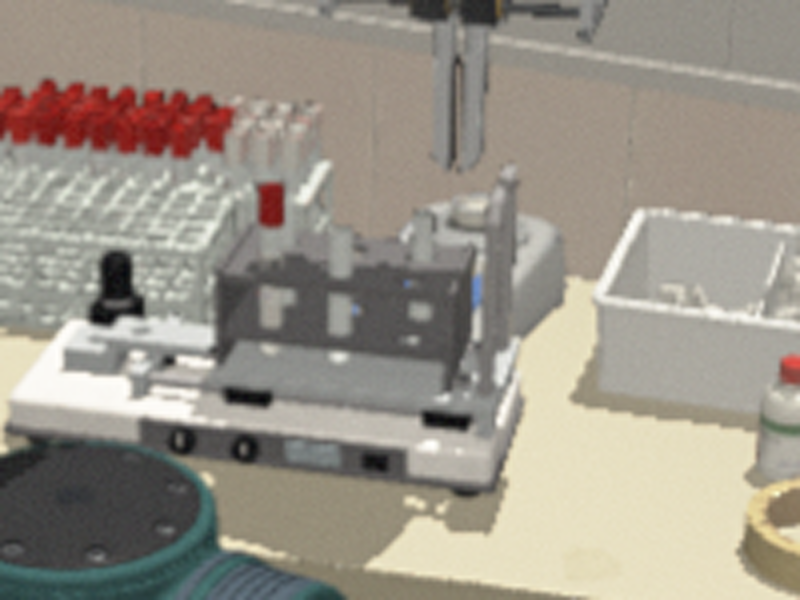

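Run:
```python
from h import *
tp=get_obs()["tool_pos"];s=snapshot("side");w=snapshot("wrist")
for dz in (0,.015,.02,.025,.03): print(dz,proj(s,[tp+[0,0,dz]]).round(1),proj(w,[tp+[.008,0,dz],tp+[-.008,0,dz]]).round(1).tolist())
im=w["pixels"];print(im[270:300:2,300].tolist())
```

```text
0 [[353.3 232.5]] [[313.4, 265.6], [313.5, 294.2]]
0.015 [[353.5 226.8]] [[313.3, 276.2], [313.4, 306.5]]
0.02 [[353.6 224.8]] [[313.3, 280.1], [313.3, 311.0]]
0.025 [[353.6 222.9]] [[313.3, 284.1], [313.3, 315.8]]
0.03 [[353.7 221. ]] [[313.2, 288.4], [313.3, 320.7]]
[[88, 84, 83], [88, 84, 83], [89, 85, 83], [88, 84, 82], [88, 85, 83], [89, 86, 83], [88, 83, 82], [89, 84, 83], [97, 94, 91], [95, 94, 90], [96, 94, 90], [98, 95, 92], [97, 95, 91], [96, 94, 91], [96, 94, 90]]
```

Call:
{"fn": "play_rows", "kwargs": {"rows": [[5,[0,0,2],[0,0,0]],[5,[0,-1.5,3],[0,0,0]],[5,[0,-3.1,2.5],[0,0,0]],[5,[0,-3.1,2.5],[0,0,0]],[5,[0,-3.1,1],[0,0,0]],[5,[0,-3.1,-1],[0,0,0]],[5,[0,-3.1,-2.5],[0,0,0]],[5,[0,-3.1,-2.5],[0,0,0]]]}}

```text
time: 4.98
tool_pos: [0.4979, -0.0996, 0.1324]
ee_rot: [-3.139, 0.008, -0.0]
wrist_force: [-0.3, 0.6, 0.2]
width: 0.0493
```

Call:
{"fn": "play_rows", "kwargs": {"rows": [[0.5,[0,0,0],[0,0,0]],[0.5,[0,0,0],[0,0,0]],[0.5,[0,0,0],[0,0,0]],[0.5,[0,0,0],[0,0,0]],[0.5,[0,0,0],[0,0,0]],[0.5,[0,0,0],[0,0,0]],[0.5,[0,0,0],[0,0,0]],[0.5,[0,0,0],[0,0,0]]]}}

```text
time: 5.65
tool_pos: [0.501, -0.1007, 0.1374]
ee_rot: [-3.141, -0.001, 0.0]
wrist_force: [0.2, 1.6, 1.6]
width: 0.0087
```

Call:
{"fn": "play_rows", "kwargs": {"rows": [[0.2,[0,0.7,0],[0,0,0]],[0.2,[0,1.4,0],[0,0,0]],[0.2,[0,2.0,0],[0,0,0]],[0.2,[0,2.4,0],[0,0,0]],[0.2,[0,2.6,0],[0,0,0]],[0.2,[0,2.7,0],[0,0,0]],[0.2,[0,2.7,0],[0,0,0]],[0.2,[0,2.7,0],[0,0,0]]]}}

```text
time: 6.32
tool_pos: [0.5009, -0.0735, 0.1373]
ee_rot: [-3.141, -0.001, 0.0]
wrist_force: [-0.7, 0.1, 5.7]
width: 0.009
```

Call:
{"fn": "play_rows", "kwargs": {"rows": [[0.2,[0,0.1,0],[0,0,0]],[0.2,[0,0.2,0],[0,0,0]],[0.2,[0,0.2,0],[0,0,0]]]}}

```text
time: 6.57
tool_pos: [0.5008, -0.072, 0.1373]
ee_rot: [3.141, -0.001, -0.0]
wrist_force: [-1.5, -0.7, 5.7]
width: 0.0092
```

Call:
{"fn": "play_rows", "kwargs": {"rows": [[0.2,[0,0.1,0],[0,0,0]],[0.2,[0,0.2,0],[0,0,0]],[0.2,[0,0.3,0],[0,0,0]],[0.2,[0,0.3,0],[0,0,0]]]}}

```text
time: 6.9
tool_pos: [0.5008, -0.069, 0.1373]
ee_rot: [3.141, -0.001, -0.0]
wrist_force: [-1.1, -1.3, 4.4]
width: 0.009
```

Run:
```python
from h import *
print(get_obs()["wrist_force"])
s=snapshot("wrist");save(s,"w4")
```

```text
[-1.10697019 -1.30374689  4.40178019]
```

View pics/w4.png

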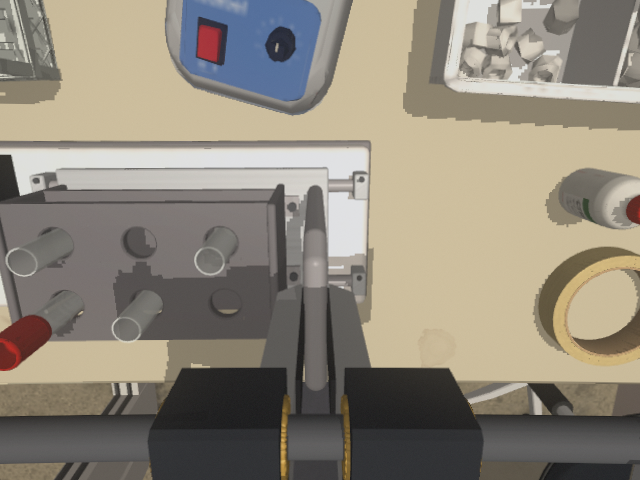

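The hoop is gripped (315, 185–385) and the carriage has followed (rack right edge ~283 while the base edge is at 368). I'll keep going until the stop shows up as a force.

Call:
{"fn": "play_rows", "kwargs": {"rows": [[0.2,[0,0.1,0],[0,0,0]],[0.2,[0,0.2,0],[0,0,0]],[0.2,[0,0.3,0],[0,0,0]],[0.2,[0,0.3,0],[0,0,0]]]}}

```text
time: 7.28
tool_pos: [0.5008, -0.069, 0.1373]
ee_rot: [3.135, -0.001, -0.002]
wrist_force: [-1.0, -7.5, 5.3]
width: 0.0086
```

Call:
{"fn": "play_rows", "kwargs": {"rows": [[5,[0,-0.3,0],[0,0,0]],[5,[0,-0.3,0],[0,0,0]],[5,[0,-0.3,0],[0,0,0]],[5,[0,-0.3,0],[0,0,0]],[5,[0,-0.3,0],[0,0,0]],[5,[0,-0.3,4],[0,0,0]],[5,[0,-0.3,8],[0,0,0]],[5,[-2,3,10],[0,0,0]]]}}

```text
time: 7.95
tool_pos: [0.4841, -0.0405, 0.2386]
ee_rot: [3.139, -0.004, -0.005]
wrist_force: [0.7, 1.3, 1.1]
width: 0.0496
```

Call:
{"fn": "play_rows", "kwargs": {"rows": [[5,[-2,14,0],[0,0,0]],[5,[-2,14,0],[0,0,0]],[5,[-2,14,0],[0,0,0]],[5,[-2,14,0],[0,0,0]],[5,[-2,14,0],[0,0,0]],[5,[-2,14,0],[0,0,0]],[5,[-2,14,0],[0,0,0]]]}}

```text
time: 8.53
tool_pos: [0.4615, 0.102, 0.2357]
ee_rot: [3.141, 0.0, -0.001]
wrist_force: [0.4, 0.3, 1.0]
width: 0.05
```

Run:
```python
from h import *
print(get_obs()["tool_pos"])
s=snapshot("wrist");save(s,"w5")
for l in ["lock_pin","tongue_hole","capped_tube"]:
    for q in silhouettes("wrist",l)[:2]: print(l,q["confidence"],q["point"],q["mask"].sum())
```

```text
[0.46153197 0.1020177  0.23566467]
lock_pin 0.91 [118.4, 242.1] 691
tongue_hole 0.67 [170.5, 424.0] 30109
capped_tube 0.7 [165.3, 391.4] 46061
capped_tube 0.55 [209.6, 359.3] 788
```

View pics/w5.png

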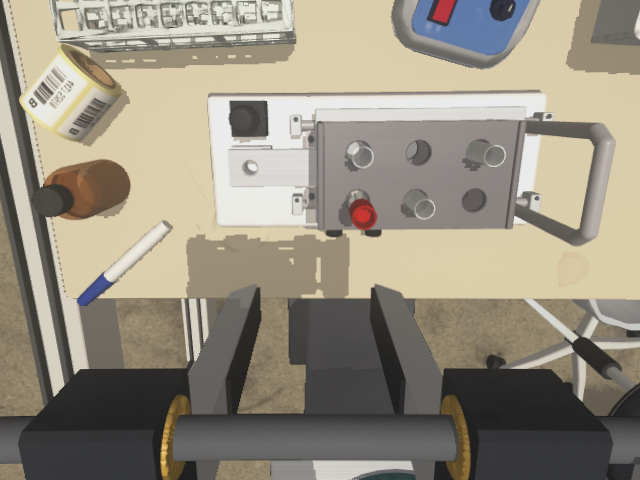

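Run:
```python
from fit import *
s=snapshot("wrist")
P=[[18,-22,124],[-18,-66,124],[-18,22,175],[42,112,92],[0,112,60],[62,155,34],[62,-155,34],[-62,155,34],[18,22,152],[-18,-22,152],[18,-66,152]]
v=fit(s,P,[1,1,1,0,1,0,0,0,1,1,1],[[418.5,152],[473.5,200],[363,214],[241,117],[252,167],[209,96],[543,93],[218,226],[362,157],[424,209],[493,155]],(.4995,.045,0.006,0))
print(T(*v[:3],[[42,112,80],[0,112,60],[-18,22,160]]))
```

```text
[ 0.4992  0.0457  0.     -0.0012]
[[-0.4, 0.1], [-0.2, 0.4], [1.1, 2.4], [1.1, 0.9], [-2.9, -0.2], [-5.5, -2.2], [6.1, -1.0], [-4.5, 0.9], [-0.0, -0.9], [-0.2, -0.5], [1.0, 0.4]]
[[0.54123889 0.15773582 0.08      ]
 [0.49923889 0.15773459 0.06      ]
 [0.48124153 0.06773406 0.16      ]]
```

Run:
```python
from h import *
print(get_obs()["joint_positions"])
s=snapshot("wrist");print(onz(s,[[252,167]],.06),onz(s,[[241,117]],.092))
```

```text
[ 9.67262295e-02 -8.94809293e-02  1.43052412e+00 -2.26579468e-04
  1.80085468e+00  1.66970467e+00]
[[0.49904478 0.15653167 0.06      ]] [[0.54188323 0.15873878 0.092     ]]
```

Call:
{"fn": "play_rows", "kwargs": {"rows": [[4.5,[8,5.6,0],[0,0,1.57]],[4.5,[8,5.6,0],[0,0,1.57]],[4.5,[8,5.6,0],[0,0,1.57]],[4.5,[8,5.6,0],[0,0,1.57]],[4.5,[8,5.6,0],[0,0,1.57]],[4.5,[8,5.6,0],[0,0,1.57]],[4.5,[8,5.6,0],[0,0,1.57]],[4.5,[8,5.6,0],[0,0,1.57]]]}}

```text
time: 9.5
tool_pos: [0.5417, 0.1581, 0.2356]
ee_rot: [-3.141, 0.0, 1.005]
wrist_force: [0.1, -0.1, -0.1]
width: 0.0453
```

Call:
{"fn": "play_rows", "kwargs": {"rows": [[4.5,[0,0,0],[0,0,0.57]],[4.5,[0,0,-3],[0,0,0.57]],[4.5,[0,0,-6],[0,0,0.57]],[4.5,[0,0,-9],[0,0,0.57]],[4.5,[0,0,-10.5],[0,0,0.57]],[4.5,[0,0,-10.5],[0,0,0.57]],[4.5,[0,0,-10.5],[0,0,0.57]]]}}

```text
time: 10.08
tool_pos: [0.541, 0.1581, 0.1301]
ee_rot: [-3.139, 0.0, 1.567]
wrist_force: [0.2, 0.0, 0.8]
width: 0.0447
```

Run:
```python
from h import *
o=get_obs();print(o["tool_pos"],o["ee_rot"])
s=snapshot("wrist");save(s,"w6")
for l in ["lock_pin"]:
    for q in silhouettes("wrist",l)[:2]: print(l,q["confidence"],q["point"],q["mask"].sum())
print(proj(s,[[.5415,.158,.092],[.499,.157,.06]]))
```

```text
[0.5410256  0.15807357 0.13007587] [-3.13949485e+00  4.26017651e-04  1.56703910e+00]
lock_pin 0.56 [245.3, 313.8] 1301
[[315.38793606 254.66619831]
 [252.78412332 241.18123509]]
```

View pics/w6.png

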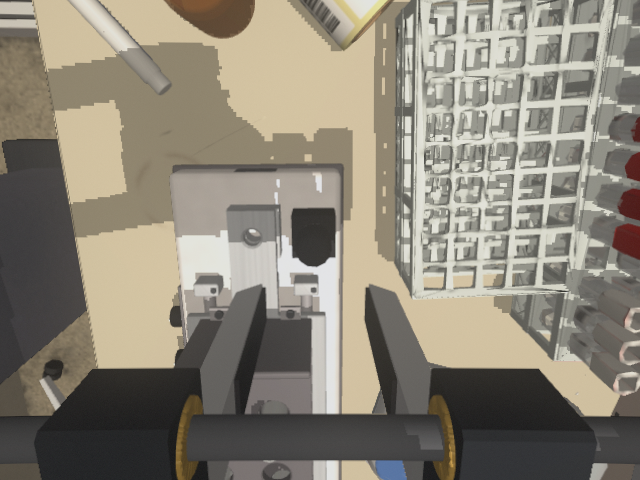

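Run:
```python
from h import *
s=snapshot("wrist")
print(onz(s,[[252,236.5]],.06),onz(s,[[314,250]],.092))
a=s["pixels"][190:290,200:360,::-1];cv2.imwrite("pics/w6c.png",cv2.resize(a,(800,500),interpolation=cv2.INTER_CUBIC))
```

```text
[[0.50027078 0.16010591 0.06      ]] [[0.54253281 0.16061235 0.092     ]]
```

View pics/w6c.png

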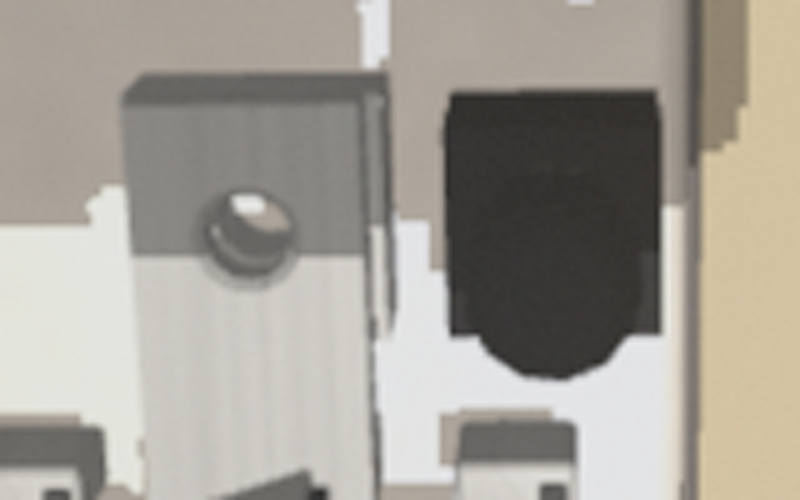

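Call:
{"fn": "play_rows", "kwargs": {"rows": [[4.5,[0,0.15,-3],[0,0,0]],[4.5,[0,0.15,-6],[0,0,0]],[4.5,[0,0.15,-8.5],[0,0,0]],[4.5,[0,0.15,-9.4],[0,0,0]],[4.5,[0,0.15,-9.4],[0,0,0]],[4.5,[0,0.15,-9.4],[0,0,0]],[1.8,[0,0.15,-9.4],[0,0,0]],[1.8,[0,0.15,-9.4],[0,0,0]]]}}

```text
time: 10.9
tool_pos: [0.5434, 0.1605, 0.0396]
ee_rot: [3.137, -0.001, 1.57]
wrist_force: [-0.1, -0.4, -0.4]
width: 0.035
```

Call:
{"fn": "play_rows", "kwargs": {"rows": [[1.8,[0,0,0],[0,0,0]],[1.8,[0,0,0],[0,0,0]],[1.8,[0,0,0],[0,0,0]],[1.8,[0,0,0],[0,0,0]],[1.8,[0,0,0],[0,0,0]]]}}

```text
time: 11.32
tool_pos: [0.541, 0.1604, 0.0384]
ee_rot: [-3.141, -0.0, 1.57]
wrist_force: [-3.5, 0.2, 5.4]
width: 0.021
```

Call:
{"fn": "play_rows", "kwargs": {"rows": [[1.8,[-0.05,0,0],[0,0,0]],[1.8,[-0.1,0,0.1],[0,0,0]],[1.8,[-0.1,0,0.2],[0,0,0]],[1.8,[-0.1,0,0.2],[0,0,0]]]}}

```text
time: 11.65
tool_pos: [0.5407, 0.16, 0.0388]
ee_rot: [3.141, 0.0, 1.57]
wrist_force: [-1.1, 0.9, -1.4]
width: 0.0214
```

Call:
{"fn": "play_rows", "kwargs": {"rows": [[1.8,[0,0,0.8],[0,0,0]],[1.8,[0,0,1.8],[0,0,0]],[1.8,[0,0,3.0],[0,0,0]],[1.8,[0,0,4.0],[0,0,0]],[1.8,[-1.5,0,4.0],[0,0,0]],[1.8,[-3,0,4.0],[0,0,0]],[1.8,[-4.2,0,4.0],[0,0,0]],[1.8,[-4.2,0,4.0],[0,0,0]]]}}

```text
time: 12.32
tool_pos: [0.4975, 0.1604, 0.0804]
ee_rot: [3.14, -0.0, 1.57]
wrist_force: [-1.1, 0.1, -1.1]
width: 0.0208
```

Call:
{"fn": "play_rows", "kwargs": {"rows": [[1.8,[0,0,0],[0,0,0]],[1.8,[0,0,0],[0,0,0]]]}}

```text
time: 12.48
tool_pos: [0.4995, 0.1602, 0.0798]
ee_rot: [3.139, -0.0, 1.57]
wrist_force: [-0.3, 0.2, -0.3]
width: 0.0209
```

Run:
```python
from h import *
o=get_obs();print(o["tool_pos"],o["wrist_force"])
s=snapshot("wrist");save(s,"w7")
a=s["pixels"][170:320,220:420,::-1];a=cv2.resize(a,(600,450),interpolation=cv2.INTER_CUBIC)
t=snapshot("side");b=cv2.resize(t["pixels"][230:290,230:310,::-1],(600,450),interpolation=cv2.INTER_CUBIC)
cv2.imwrite("pics/w7c.png",cv2.resize(np.hstack([a,b]),(800,300)))
```

```text
[0.49951853 0.16021229 0.07981764] [-0.2746502   0.17529133 -0.30008814]
```

View pics/w7c.png

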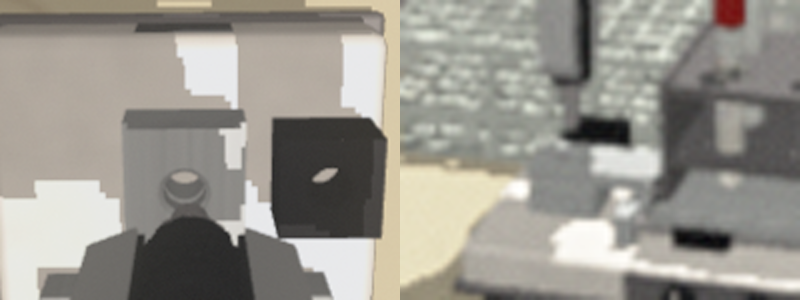

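Call:
{"fn": "play_rows", "kwargs": {"rows": [[1.8,[0,0,-0.6],[0,0,0]],[1.8,[0,0,-1.2],[0,0,0]],[1.8,[0,0,-1.6],[0,0,0]],[1.8,[0,0,-2.0],[0,0,0]],[1.8,[0,0,-2.0],[0,0,0]]]}}

```text
time: 13.0
tool_pos: [0.4974, 0.1599, 0.0571]
ee_rot: [-3.139, 0.001, 1.57]
wrist_force: [-0.4, 0.2, -1.3]
width: 0.021
```

Call:
{"fn": "play_rows", "kwargs": {"rows": [[1.8,[0,0,0],[0,0,0]],[1.8,[0,0,-0.3],[0,0,0]],[1.8,[0,0,-0.5],[0,0,0]],[1.8,[0,0,-0.5],[0,0,0]]]}}

```text
time: 13.33
tool_pos: [0.4982, 0.1601, 0.0535]
ee_rot: [-3.141, 0.0, 1.57]
wrist_force: [0.1, -0.3, -0.2]
width: 0.0213
```

Call:
{"fn": "play_rows", "kwargs": {"rows": [[1.8,[0,0,-0.3],[0,0,0]],[1.8,[0,0,-0.6],[0,0,0]],[1.8,[0,0,-0.8],[0,0,0]],[1.8,[0,0,-0.8],[0,0,0]],[1.8,[0,0,-0.8],[0,0,0]]]}}

```text
time: 13.75
tool_pos: [0.4983, 0.1601, 0.0456]
ee_rot: [-3.141, 0.0, 1.57]
wrist_force: [0.4, 0.4, -0.6]
width: 0.0211
```

Call:
{"fn": "play_rows", "kwargs": {"rows": [[1.8,[0,0,-0.3],[0,0,0]],[1.8,[0,0,-0.5],[0,0,0]],[1.8,[0,0,-0.6],[0,0,0]],[1.8,[0,0,-0.6],[0,0,0]]]}}

```text
time: 14.08
tool_pos: [0.4985, 0.1602, 0.0403]
ee_rot: [3.141, -0.0, 1.57]
wrist_force: [-0.8, -0.4, 2.8]
width: 0.0209
```

Call:
{"fn": "play_rows", "kwargs": {"rows": [[1.8,[0,0,-0.2],[0,0,0]],[1.8,[0,0,-0.3],[0,0,0]],[1.8,[0,0,-0.3],[0,0,0]]]}}

```text
time: 14.33
tool_pos: [0.4986, 0.1602, 0.0402]
ee_rot: [3.14, -0.0, 1.57]
wrist_force: [-7.0, -0.9, 14.9]
width: 0.021
```

Call:
{"fn": "play_rows", "kwargs": {"rows": [[1.8,[0,0,0.3],[0,0,0]],[4.5,[0,0,0.3],[0,0,0]],[4.5,[0,0,0.3],[0,0,0]],[4.5,[0,0,0.3],[0,0,0]],[4.5,[0,0,0.3],[0,0,0]],[4.5,[0,0,0.3],[0,0,0]],[4.5,[0,0,0.3],[0,0,0]],[4.5,[0,0,2],[0,0,0]]]}}

```text
time: 15.0
tool_pos: [0.4956, 0.1595, 0.0532]
ee_rot: [-3.134, 0.002, 1.57]
wrist_force: [-0.5, -0.5, -0.5]
width: 0.0448
```

Call:
{"fn": "play_rows", "kwargs": {"rows": [[4.5,[0,0,4],[0,0,0]],[4.5,[0,0,8],[0,0,0]],[4.5,[0,0,12],[0,0,0]],[4.5,[-4,-2,15],[0,0,-0.1]],[4.5,[-8,-8,15],[0,0,-1.57]],[4.5,[-8,-8,15],[0,0,-1.57]],[4.5,[-8,-8,15],[0,0,-1.57]],[4.5,[-8,-8,15],[0,0,-1.57]]]}}

```text
time: 15.67
tool_pos: [0.4179, 0.0789, 0.2079]
ee_rot: [3.139, -0.002, 0.961]
wrist_force: [0.1, 0.4, 0.1]
width: 0.045
```

Call:
{"fn": "play_rows", "kwargs": {"rows": [[4.5,[0,0,0],[0,0,-0.97]],[4.5,[0,0,0],[0,0,-0.97]],[4.5,[0,0,0],[0,0,-0.97]],[4.5,[0,0,0],[0,0,-0.97]],[4.5,[0,0,0],[0,0,-0.97]],[4.5,[0,0,0],[0,0,-0.97]],[4.5,[0,0,0],[0,0,-0.97]],[4.5,[0,0,0],[0,0,-0.97]]]}}

```text
time: 16.33
tool_pos: [0.4184, 0.0801, 0.2068]
ee_rot: [3.141, 0.0, -0.006]
wrist_force: [-0.4, -0.1, 0.4]
width: 0.0455
```

Run:
```python
from h import *
o=get_obs();print(o["tool_pos"],o["ee_rot"],o["time"])
s=snapshot("wrist");save(s,"w8")
for l in ["lock_pin","capped_tube"]:
    for q in silhouettes("wrist",l)[:3]:
        m=q["mask"];r,c=np.where(m);print(l,q["confidence"],q["point"],m.sum(),r.min(),r.max(),c.min(),c.max())
print(proj(s,[[.4985,.159,.094],[.4985,.159,.064],[.481,.068,.175],[.481,.068,.15]]))
im=s["pixels"].astype(int);R=(im[...,0]>120)&(im[...,1]<60)&(im[...,2]<60)
n,L,st,ce=cv2.connectedComponentsWithStats(R.astype(np.uint8))
for i in range(1,n):
    if st[i,4]>100: print(st[i],ce[i])
a=cv2.resize(im[80:280,180:420,::-1].astype(np.uint8),(720,600),interpolation=cv2.INTER_CUBIC);cv2.imwrite("pics/w8c.png",a)
```

```text
[0.4184265  0.08010749 0.20676161] [ 3.14148522e+00  1.41108461e-04 -5.95821303e-03] 16.3333
lock_pin 0.66 [118.9, 204.1] 880 102 132 190 224
lock_pin 0.58 [84.7, 473.0] 1010 70 99 455 497
capped_tube 0.76 [147.8, 328.7] 868 133 168 316 347
[[203.16480016 118.00724849]
 [212.69884792 117.55118255]
 [334.84631839 152.42330186]
 [332.98858052 148.74399993]]
[318 138  29  30 559] [331.74060823 152.08944544]
```

View pics/w8c.png

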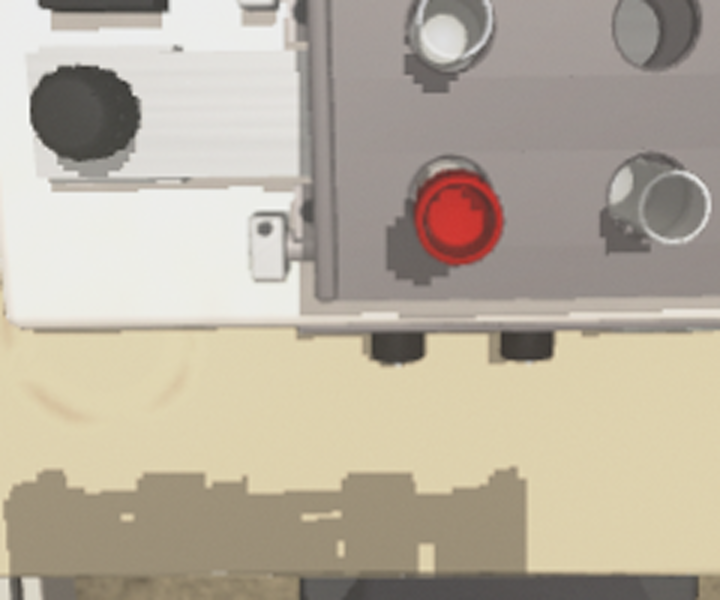

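Call:
{"fn": "play_rows", "kwargs": {"rows": [[4,[3,-0.5,0],[0,0,0]],[4,[6.2,-1.0,0],[0,0,0]],[4,[6.2,-1.0,0],[0,0,0]],[4,[6.2,-1.0,-3],[0,0,0]],[4,[6.2,-1.0,-6],[0,0,0]],[4,[6.2,-1.0,-8.7],[0,0,0]],[4,[6.2,-1.0,-8.7],[0,0,0]],[4,[6.2,-1.0,-8.7],[0,0,0]]]}}

```text
time: 17.15
tool_pos: [0.479, 0.0701, 0.1186]
ee_rot: [3.141, 0.004, 0.001]
wrist_force: [0.2, 0.5, 0.3]
width: 0.0401
```

Call:
{"fn": "play_rows", "kwargs": {"rows": [[1.2,[0,0,0],[0,0,0]],[1.2,[0,0,0],[0,0,0]],[1.2,[0,0,0],[0,0,0]],[1.2,[0,0,0],[0,0,0]],[1.2,[0,0,0],[0,0,0]],[1.2,[0,0,0],[0,0,0]],[1.2,[0,0,0],[0,0,0]],[1.2,[0,0,0],[0,0,0]]]}}

```text
time: 17.82
tool_pos: [0.4816, 0.0702, 0.1217]
ee_rot: [-3.142, -0.003, -0.0]
wrist_force: [-0.3, -0.0, 5.6]
width: 0.016
```

Call:
{"fn": "play_rows", "kwargs": {"rows": [[1.2,[0,0,1.5],[0,0,0]],[1.2,[0,0,3.5],[0,0,0]],[1.2,[0,0,6],[0,0,0]],[1.2,[0,0,9],[0,0,0]],[1.2,[0,0,12],[0,0,0]],[1.2,[0,0,15],[0,0,0]],[1.2,[0,0,17],[0,0,0]],[1.2,[0,0,17],[0,0,0]]]}}

```text
time: 18.48
tool_pos: [0.4823, 0.0702, 0.2952]
ee_rot: [-3.141, -0.009, -0.0]
wrist_force: [-0.2, -0.0, -0.2]
width: 0.0161
```

Call:
{"fn": "play_rows", "kwargs": {"rows": [[1.2,[0,0,0],[0,-0.1,0]],[1.2,[0,0,0],[0,-0.2,0]],[1.2,[0,0,0],[0,-0.3,0]],[1.2,[0,0,0],[0,-0.4,0]],[1.2,[0,0,0],[0,-0.5,0]],[1.2,[0,0,0],[0,-0.6,0]],[1.2,[0,0,0],[0,-0.7,0]],[1.2,[0,0,0],[0,-0.78,0]]]}}

```text
time: 19.15
tool_pos: [0.4794, 0.0702, 0.2873]
ee_rot: [3.142, -0.782, 0.0]
wrist_force: [-1.0, 0.1, 0.1]
width: 0.0161
```

Call:
{"fn": "play_rows", "kwargs": {"rows": [[1.2,[0,0,0],[0,0,0]],[1.2,[0,0,0],[0,0,0]],[1.2,[0,0,0],[0,0,0]],[1.2,[0,0,0],[0,0,0]],[1.2,[0,0,0],[0,0,0]]]}}

```text
time: 19.57
tool_pos: [0.4816, 0.07, 0.2913]
ee_rot: [-3.141, -0.78, -0.001]
wrist_force: [0.4, -0.1, 0.1]
width: 0.016
```

Run:
```python
from h import *
o=get_obs();print(o["tool_pos"],o["ee_rot"],o["time"],np.abs(o["qvel"]).max(),o["width"])
for c in ("side","top","wrist"):
    s=snapshot(c)
    save(s,"end_"+c)
    im=s["pixels"].astype(int);R=(im[...,0]>90)&(im[...,1]<60)&(im[...,2]<60)
    n,L,st,ce=cv2.connectedComponentsWithStats(R.astype(np.uint8))
    print(c,[(st[i].tolist()) for i in range(1,n) if st[i,4]>40])
    for l in ("capped_tube","lock_pin","open_a"):
        for q in silhouettes(c,l)[:3]:
            m=q["mask"];r,cc=np.where(m);p=np.cov(np.c_[cc,r].T);w,v=np.linalg.eigh(p);print(c,l,round(q["confidence"],2),np.round(q["point"]),m.sum(),[r.min(),r.max(),cc.min(),cc.max()],v[:,1].round(2),np.sqrt(w).round(1))
    g=o["tool_pos"];R3=cv2.Rodrigues(np.zeros(3))[0]
    from scipy.spatial.transform import Rotation as Ro
    Rt=Ro.from_euler("xyz",o["ee_rot"]).as_matrix();z=Rt[:,2]
    print("pred cap top,foot",proj(s,[g-z*.055,g+z*.06]).round(),"foot",g+z*.06,"pin head",proj(s,[[.4985,.16,.079]]).round())
```

```text
[0.48162237 0.07004268 0.29132944] [-3.14140534e+00 -7.80355405e-01 -6.65350820e-04] 19.5667 0.00657571730144462 0.016013751149304888
side [[554, 93, 8, 24, 54], [230, 200, 68, 19, 807]]
side capped_tube 0.62 [180. 294.] 152 [np.int64(168), np.int64(192), np.int64(288), np.int64(302)] [0.43 0.9 ] [1.7 7.4]
side capped_tube 0.43 [245. 312.] 145 [np.int64(234), np.int64(268), np.int64(309), np.int64(315)] [-0.  1.] [1.7 9.3]
side lock_pin 0.6 [250. 263.] 87 [np.int64(248), np.int64(260), np.int64(259), np.int64(266)] [0.07 1.  ] [2.  3.5]
side lock_pin 0.32 [230. 299.] 41 [np.int64(228), np.int64(238), np.int64(297), np.int64(301)] [0.03 1.  ] [1.1 3. ]
side open_a 0.68 [244. 310.] 169 [np.int64(234), np.int64(269), np.int64(309), np.int64(316)] [-0.02  1.  ] [1.9 9.8]
side open_a 0.41 [237. 335.] 68 [np.int64(231), np.int64(256), np.int64(331), np.int64(336)] [-0.04  1.  ] [1.6 5.4]
side open_a 0.29 [272. 319.] 5949 [np.int64(220), np.int64(303), np.int64(242), np.int64(370)] [-1.    0.03] [17.2 32.3]
pred cap top,foot [[291. 167.]
 [300. 191.]] foot [0.52383429 0.07002583 0.24868963]
[... 896 characters left out ...]
0.07002583 0.24868963] pin head [[244. 230.]]
wrist [[75, 97, 183, 65, 8354], [295, 291, 41, 58, 1885]]
wrist capped_tube 0.72 [301. 313.] 3289 [np.int64(239), np.int64(348), np.int64(296), np.int64(335)] [-0.  1.] [ 9.3 29.6]
wrist capped_tube 0.49 [344. 390.] 15955 [np.int64(271), np.int64(412), np.int64(192), np.int64(513)] [-1.    0.06] [30.1 94.6]
wrist lock_pin 0.82 [348. 221.] 555 [np.int64(334), np.int64(361), np.int64(209), np.int64(235)] [0.56 0.83] [6.2 7.1]
wrist open_a 0.75 [307. 417.] 496 [np.int64(296), np.int64(324), np.int64(404), np.int64(428)] [-0.52  0.86] [5.  7.9]
pred cap top,foot [[313. 328.]
 [314. 243.]] foot [0.52383429 0.07002583 0.24868963] pin head [[222. 347.]]
```

```bash
python3 -c "
from bench import *
print(close_job())"
```

```text
the job is handed in; nothing more can be done
None
```

The job is handed in at about 20 s of the 48 s allowed, with all three steps done; no verdict was reported.

- **Carriage:** I slid it by the hoop about 32 mm, until it stopped moving and the push rose to 7.5 N. A camera fit then put it about 1 mm from the stop, which is within the fit's error.
- **Pin:** I moved it from the socket into the tongue and lug. At the end it would go no further with 15 N on it, so the collar was seated. I let go of it, and later pictures show its head where a fully home pin should be.
- **Capped tube:** I drew it straight up and leaned it 44.7°, cap end up. It is gripped at a 16.0 mm opening, almost at rest (joint speeds under 0.01 rad/s). Its foot is at z ≈ 0.25 m, about 0.1 m above the open tubes. The side, top and wrist views all show it within a few pixels of that pose.

**What disagreed:**
- **Fingertip height:** the real fingertips sat about 27 mm above the reported TCP. My first grasp of the hoop closed just above the bar and moved nothing. I measured the offset from the side and wrist cameras and corrected for it.
- **Gripper opening:** it read about 1 mm under the true size of each thing gripped.
- **Distance fits:** they were 3 to 5 mm off in y until touch corrected them.
- **Not checked at the end:** I did not measure the bystanders again, and the side and top views found only some of the open tubes. No move came near the bystanders, and the wrist picture just before the tube grasp showed the two nearest open tubes in place.

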